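# Stow and lock a paint cassette in the palette dock

### The job

Slide the loose black paint cassette along the table into the bay of the grey palette dock and press its end in until the push-push catch clicks and holds it in when you let go; pressing it a second time would throw it out again. Then turn the metal lock ring on top of the dock clockwise by its lug, all the way until the lug points at the raised bar, and leave the drinks can and the tumbler where they stand.

Things in the scene. Friction and masses are not known exactly. Their poses are not given: they have to be found in the camera images.
- dock: Fixed grey palette dock, 165 long x 124 wide x 40 high. Origin: on the table, middle of the bay mouth (plane of its front face); x runs into the bay (push direction), z up. Bay 59 wide, 30 high, centred on x, without a floor: the cassette slides on the table. Two cheeks 30 high flare from 59 wide at the mouth to 80 wide at x = -20, where they end (outer width 90).
- cassette: Loose black paint cassette, flat block 96 (x) x 56 (y) x 24 high, two round paint cakes in its top, 130 to 250 g. Origin: centre of its underside. Starts flat on the table before the mouth, +x end towards the dock, turned up to 30 degrees from the bay. Goes in with its x along the dock's x; held, its origin is at x = 30 in the dock's frame and its outer end stands 18 out of the mouth.
- push_face (a point): Middle of the cassette's -x end face (56 x 24), 12 above the table: the face to press on.
- ejector (a joint): Travel (m) of the sprung ejector in the bay, pushed by the cassette along the dock's +x. 0 (start): out; the cassette meets it with its origin at x = 5 mm in the dock's frame. Pushed past 0.034 (stop 0.038) and let go, it returns to 0.024 and is held; let go sooner, it springs to 0. Held, another push past 0.036 releases it to 0. A slow push (30 mm/s) needs up to 10 N.
- lock_ring (a joint): Angle (rad) of the captive aluminium ring, 60 diameter, 41 to 53 above the table, on the dock's top; vertical axis at x = 88, y = 0 mm in the dock's frame. Grows clockwise from above. 0: lug along the dock's +y, at a raised dot (unlocked). 1.571, end stop: lug along the dock's +x, at the raised bar (locked). Starts at 0 to 0.35; about 0.06 N m of friction; stays where left.
- lug (a point): Point in the ring's lug, 46 from the ring's axis, 59 above the table. The lug is an upright block 12 thick round the ring, reaching from 24 to 54 from the axis, top 75 above the table; push its side with a fingertip, or pinch it. A fixed hub, 32 diameter, 60 high above the table, stands in the ring.
- locked_mark (a point): Centre of the raised bar (14 x 6 x 3), the locked mark on the dock's top behind the ring, at x = 153, y = 0 in the dock's frame, 43 above the table.
- can: Standing aluminium drinks can, 66 diameter, 115 high. Origin: centre of its underside. To be left alone.
- tumbler: Standing glass tumbler, 80 diameter, 90 high. Origin: centre of its underside. To be left alone.
There are look-alikes about, which are no part of the job. Leave any turquoise look-alike of the dock alone.

How it is judged:
By the outcome, as a careful person would: the job done as asked, in the order asked, and still so for the second after the job is handed in, with the robot touching nothing.
It also fails if it takes over 59 s, if anything falls off the work surface, if the arm or the gripper's body presses on something with over 40 N, if the wrist force passes 120 N, or if a joint passes its speed limit or range.

### The arm

A 6-joint arm with a two-finger parallel gripper is mounted at the origin on the work surface. World frame = base frame: x ahead of the robot, y to its left, z up, the work surface at z = 0. Lengths are in mm, angles in degrees, forces in N, time in s.
With the tool pointing down it reaches from about 350 to 850 mm from the base axis. Payload 8.1 kg.
Tool frame: the origin (TCP) lies between the finger pads; the fingertips stand 11 mm ahead of it and the grasp point (between the pads) lies 8 mm behind it; z points along the fingers, y is the line along which they close (so a half turn about z gives the same grasp; the last joint's range is limited). The gripper opens to 85 mm and grips with 20 to 120 N. Pads are 22 mm wide; open, the fingers measure 114 mm over their backs; the gripper's body (76 mm by 85 mm) begins 54 mm behind the grasp point. The pads swing forward as they close: fully open they stand 13 mm farther back than shut.
Start: joints at [62.028, 7.471, 85.268, -0, 87.261, -4.893], TCP at [235.177, 551.994, 242.292] pointing down, gripper open.
Joint ranges: [-169.43, 169.43], [-51.17, 129.36], [1.28, 143.12], [-76.62, 256.62], [0, 156.53], [-152.29, 152.29]. Speed limits (degrees/s): [136.94, 136.94, 159.86, 180, 180, 180].

### API

Orientations are given as [roll, pitch, yaw] about the fixed x, y, z axes, in that order (R = Rz(yaw) Ry(pitch) Rx(roll)).
In Python, from bench import r, snapshot, get_calibration gives the robot as it stands.
- The arm moves only by the tool step_arm, never from a script. Its argument "rows" is a list of rows, each a list of 2 entries, a list of its own where there are three numbers: the shift along the tool's x, y, z in mm, then the turn about the tool's z in degrees. In form: [[[tx, ty, tz], yaw], ...]. A call has 1 to 12 rows; each row is the pose to reach, as a shift and turn from the pose commanded when the call began, along the tool's axes at that moment; what a row does not reach only later rows make up. A row lasts 1/10 s, in which the tool goes at most 50 mm and 8.59 degrees, less where a joint would pass 70% of its speed; a pose out of reach is approached as far as the arm can. A call with a gripper value outside its range is refused whole. "fingers" is the opening, from 0 (shut) to 1 (fully open), set as the call begins (left out, the last holds). The fingers move at their own pace and stop on an object; "squeeze" is the grip in N (left out, the last holds). Time passes only in rows, so rows that repeat a pose let the fingers close. It gives the time, the measured TCP pose, the force, the opening and the grip force at its end, in the units of the state.
- r.sense(): the state, without advancing time (a new reading comes with each control period).
- snapshot(name): name is "scene" or "top" or "wrist"; returns the picture (480x640x3 uint8, blue, green, red); there is no depth.
- get_calibration(name): a dict with "fovy" (degrees; the focal length in pixels is half the picture's height over the tangent of half this angle, whatever the lens; pixels are square), "cx", "cy" (the principal point, pixels), "dist" ([k1, k2, p1, p2, k3] as OpenCV has them; the pictures are not rectified), "eye" and "orientation" of the camera in the world. Camera axes: x right, y up, looking along -z (the intrinsics and any distortion apply to the point x, -y, -z); pixel columns grow to the right and rows downward; lengths in mm; the calibration is good to about 2 mm. A picture is of the moment at which its call begins: read the wrist's pose just before it. get_calibration takes no time and is no camera call; for the wrist camera it gives the pose at the moment of the call.
- r.hand_in(): hands the job in; it is judged then, once.
The state is a dict: "time": time; "joint_pos": joint angles; "qd": joint speeds; "joint_efforts": joint torques, N m; "tool_pos": TCP position; "tcp_rot": TCP orientation; "ft_force": force on the tool from outside, world axes, zero at the start; "wrist_torque": the same for the moment, N m; "finger_gap": finger opening in mm; "grip_force": force on a finger pad.
Only numpy, scipy, OpenCV 4.12 (cv2) and the standard library are available. Lean on these libraries where they do the work, as an engineer would, in place of code of your own. Each camera call takes 0.05 s, during which the arm holds its last target. There are 200 camera calls.

## Working session

There is one attempt and no reset: what is moved stays moved. The work goes in short steps, Python scripts to look and compute and a tool call to move; the robot and the scene stay as the last step left them, time stands still between calls to the robot, and variables do not carry over. Pictures are saved under pics/ and viewed, at most 10 in all, crops included, and the job is handed in when it is done.

Besides the shell and the picture viewer there is one more tool, called after "Call:" as name([rows], argument=value, ...), one row to a line, values as JSON. step_arm: Moves the arm, as the interface text tells. Its arguments: {"type":"object","properties":{"rows":{"type":"array"},"fingers":{"type":"number"},"squeeze":{"type":"number"}},"required":["rows"]}

```bash
ls; mkdir -p pics
python3 - <<'E'
from bench import r,snapshot,get_calibration
import cv2
for n in("scene","top"):
    cv2.imwrite(f"pics/{n}0.png",snapshot(n)); print(n,get_calibration(n))
s=r.sense();print(s["time"],s["tool_pos"],s["tcp_rot"],s["finger_gap"],s["ft_force"])
E
```

```text
pics
scene {'fovy': 45.18657014007808, 'cx': 319.8636901952971, 'cy': 233.58080026183194, 'dist': array([-0.11461469,  0.        ,  0.        ,  0.        ,  0.        ]), 'eye': array([1385.82562098,  405.69541163, 1094.72573866]), 'orientation': array([ 45.54425279,  -0.70925638, 117.01905871])}
top {'fovy': 56.78472664043469, 'cx': 319.58311952581676, 'cy': 239.31199017108148, 'dist': array([-0.06553843,  0.        ,  0.        ,  0.        ,  0.        ]), 'eye': array([318.48746607, -63.67394779, 956.79937439]), 'orientation': array([  9.91585259,  -0.93201014, -89.44879798])}
0.1 [234.98156103 551.55586074 241.32815632] [-1.79902885e+02 -5.63052754e-03  1.56919452e+02] 85.61383234228467 [-0.16944173 -0.00073466 -0.55039469]
```

View pics/top0.png

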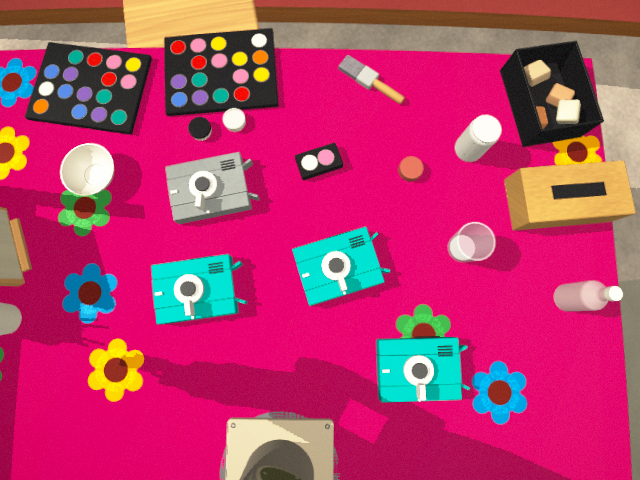

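View pics/scene0.png

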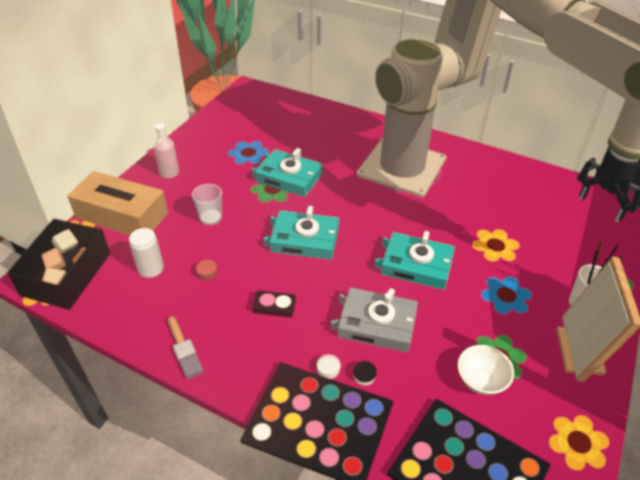

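Candidates: the grey dock is at top picture (208,187). The turquoise look-alikes are at (194,289), (338,265) and (419,370). Only the first is grey, and its cheeks/mouth face right towards the black two-cake cassette at (319,161). The large palettes have many more cakes. I'll confirm this in a crop and measure.

```bash
cat > h.py <<'E'
import numpy as np, cv2
from scipy.spatial.transform import Rotation as Ro
from bench import r,snapshot,get_calibration
def cast(c,px,z):
    px=np.array(px,float).reshape(-1,1,2); f=240/np.tan(np.radians(c["fovy"]/2))
    K=np.array([[f,0,c["cx"]],[0,f,c["cy"]],[0,0,1]])
    u=cv2.undistortPoints(px,K,np.array(c["dist"])).reshape(-1,2)
    d=Ro.from_euler("xyz",c["orientation"],degrees=True).apply(np.c_[u[:,0],-u[:,1],-np.ones(len(u))])
    e=np.array(c["eye"]); return e+d*((z-e[2])/d[:,2])[:,None]
def proj(c,P):
    f=240/np.tan(np.radians(c["fovy"]/2)); K=np.array([[f,0,c["cx"]],[0,f,c["cy"]],[0,0,1]])
    q=Ro.from_euler("xyz",c["orientation"],degrees=True).inv().apply(np.atleast_2d(P)-c["eye"])*[1,-1,-1]
    return cv2.projectPoints(q.reshape(-1,1,3),np.zeros(3),np.zeros(3),K,np.array(c["dist"]))[0].reshape(-1,2)
E
python3 - <<'E'
from h import *
im=cv2.imread("pics/top0.png"); c=get_calibration("top")
cv2.imwrite("pics/crop1.png",cv2.resize(im[135:235,155:355],None,fx=4,fy=4,interpolation=cv2.INTER_CUBIC))
hsv=cv2.cvtColor(im,cv2.COLOR_BGR2HSV)
m=((hsv[...,2]<70)*255).astype(np.uint8); k=np.zeros_like(m);k[135:190,285:355]=m[135:190,285:355]
ct=max(cv2.findContours(k,0,2)[0],key=cv2.contourArea)
P=cast(c,ct,24)[:,:2].astype(np.float32); print("cass z24",cv2.minAreaRect(P), ct.reshape(-1,2).min(0),ct.reshape(-1,2).max(0))
m=((hsv[...,1]<70)*255).astype(np.uint8); k=np.zeros_like(m);k[145:230,155:265]=m[145:230,155:265]
k=cv2.morphologyEx(k,cv2.MORPH_OPEN,np.ones((7,7)))
ct=max(cv2.findContours(k,0,2)[0],key=cv2.contourArea)
P=cast(c,ct,40)[:,:2].astype(np.float32); print("dock z40",cv2.minAreaRect(P),cv2.approxPolyDP(ct,4,True).reshape(-1,2).tolist())
E
```

```text
cass z24 ((657.4042358398438, -73.76441955566406), (59.05467987060547, 95.53315734863281), 20.007978439331055) [296 143] [342 179]
dock z40 ((589.53515625, 162.2664794921875), (131.78436279296875, 172.91651916503906), 12.57752513885498) [[239, 153], [166, 167], [175, 221], [249, 209], [245, 163]]
```

View pics/crop1.png

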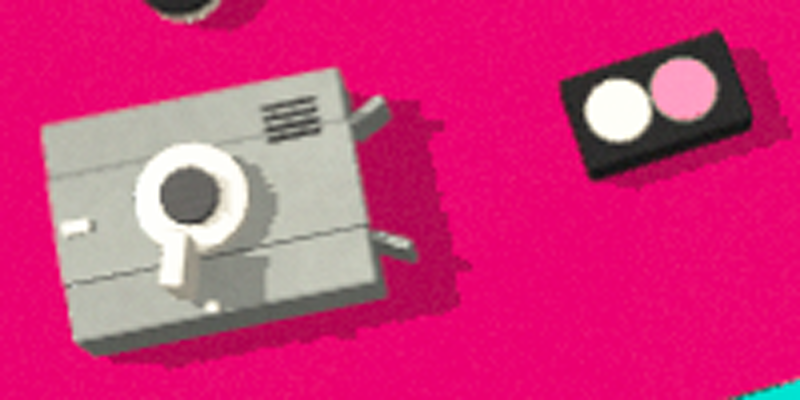

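Run:
```python
from h import *
im=cv2.imread("pics/top0.png"); c=get_calibration("top"); hsv=cv2.cvtColor(im,cv2.COLOR_BGR2HSV)
full=lambda p:np.array(p,float)/4+[155-.375,135-.375]
# cakes
w=cast(c,full([(617,110),(684,90)]),24); print("cakes",w.round(1),"mid",w.mean(0).round(1))
g=cv2.GaussianBlur(im,(3,3),0)
b=((hsv[...,1]<60)&(hsv[...,2]>135)).astype(np.uint8)*255
k=np.zeros_like(b);k[145:230,155:250]=b[145:230,155:250]
k=cv2.morphologyEx(k,cv2.MORPH_CLOSE,np.ones((9,9)));k=cv2.morphologyEx(k,cv2.MORPH_OPEN,np.ones((9,9)))
ct=max(cv2.findContours(k,0,2)[0],key=cv2.contourArea)
P=cast(c,ct,40)[:,:2].astype(np.float32); print(cv2.minAreaRect(P),cv2.approxPolyDP(ct,4,True).reshape(-1,2).tolist())
px=np.r_[full([(41,126),(338,68),(380,283),(74,341)]),full([(190,195)]),full([(78,227)])]
z=[40,40,40,40,60,43]; D=np.array([(165,-62),(0,-62),(0,62),(165,62),(88,0),(153,0)],float)
W=np.array([cast(c,p,h)[0,:2] for p,h in zip(px,z)])
wt=np.array([1,1,.6,.6,1,1]);wt/=wt.sum()
dm,wm=wt@D,wt@W; a=D-dm; q=W-wm
th=np.arctan2((wt*(a[:,0]*q[:,1]-a[:,1]*q[:,0])).sum(),(wt*(a*q).sum(1)).sum())
R=np.array([[np.cos(th),-np.sin(th)],[np.sin(th),np.cos(th)]]); o=wm-R@dm
print("dock origin",o,"yaw",np.degrees(th)); print("residual",(W-(D@R.T+o)).round(1).tolist())
cw=w[:,:2]; print("cassette mid in dock",R.T@(cw.mean(0)-o),"yaw",np.degrees(np.arctan2(*(cw[0]-cw[1])[::-1])))
l=cast(c,full([(181,237)]),75)[0,:2]; print("lug top in dock",R.T@(l-o))
# can, tumbler bases approx
for n,p in(("can top",(487,131)),("tumbler rim",(478,240))): print(n,cast(c,p,115 if n[0]=="c" else 90))
```

```text
cakes [[654.1 -52.   24. ]
 [666.3 -88.9  24. ]] mid [660.2 -70.4  24. ]
((593.8682861328125, 164.59161376953125), (122.27763366699219, 170.25892639160156), 12.55790901184082) [[239, 153], [167, 167], [173, 218], [247, 205]]
dock origin [610.61846624  85.52958223] yaw 102.270129842544
residual [[-0.3, -0.0], [-0.8, 1.1], [0.2, -0.1], [1.8, -0.2], [-0.4, -0.5], [0.3, -0.4]]
cassette mid in dock [-162.93658775  -15.26957042] yaw 108.30203698054834
lug top in dock [92.75581278 27.00208668]
can top [[ 695.8140412  -417.52825378  115.        ]]
tumbler rim [[ 472.72987691 -394.83428363   90.        ]]
```

```bash
cat >> h.py <<'E'
o=np.array([610.6,85.5]); yd=102.3
def D2W(x,y,y0=yd):
    a=np.radians(y0); return o+np.array([[np.cos(a),-np.sin(a)],[np.sin(a),np.cos(a)]])@[x,y]
def W2D(p):
    a=np.radians(yd); return np.array([[np.cos(a),np.sin(a)],[-np.sin(a),np.cos(a)]])@(np.array(p)[:2]-o)
def go(x,y,z,yaw):
    s=r.sense(); R=Ro.from_euler("xyz",s["tcp_rot"],degrees=True)
    t=R.inv().apply(np.array([x,y,z])-s["tool_pos"])
    dy=-((yaw-s["tcp_rot"][2]+180)%360-180)
    print("t",s["time"],"tcp",np.round(s["tool_pos"],1),np.round(s["tcp_rot"],2),"dock",W2D(s["tool_pos"]).round(1),"F",np.round(s["ft_force"],1),"shift",t.round(1),"turn",round(dy,1))
E
python3 -c "
from h import *
go(671,-103,160,108.3)"
```

```text
t 0.1 tcp [235.  551.6 241.3] [-1.7990e+02 -1.0000e-02  1.5692e+02] dock [535.4 267.7] F [-0.2 -0.  -0.6] shift [-657.7 -431.1   82. ] turn 48.6
```

Call:
step_arm([
  [[-658,-431,82],48.6],
  [[-658,-431,82],48.6],
  [[-658,-431,82],48.6],
  [[-658,-431,82],48.6],
  [[-658,-431,82],48.6],
  [[-658,-431,82],48.6],
  [[-658,-431,82],48.6],
  [[-658,-431,82],48.6],
  [[-658,-431,82],48.6],
  [[-658,-431,82],48.6],
  [[-658,-431,82],48.6],
  [[-658,-431,82],48.6],
], fingers=1)

```text
time: 1.3
tool_pos: [566.8, 53.5, 179.5]
tcp_rot: [-180.0, -0.0, 108.3]
ft_force: [0.6, 1.1, 0.5]
finger_gap: 85.6
grip_force: 0.0
```

```bash
python3 -c "
from h import *
go(671,-103,160,108.3)"
```

```text
t 1.3 tcp [566.8  53.5 179.5] [-1.7998e+02 -1.0000e-02  1.0831e+02] dock [-21.9  49.6] F [0.6 1.1 0.5] shift [-181.3   49.7   19.4] turn 0.0
```

Call:
step_arm([
  [[-181,50,19],0],
  [[-181,50,19],0],
  [[-181,50,19],0],
  [[-181,50,19],0],
  [[-181,50,19],0],
  [[-181,50,19],0],
  [[-181,50,19],0],
])

```text
time: 2.0
tool_pos: [670.1, -99.7, 160.8]
tcp_rot: [-180.0, -0.0, 108.4]
ft_force: [0.1, -0.5, 1.1]
finger_gap: 85.6
grip_force: 0.0
```

Run:
```python
from h import *
go(671,-103,14,108.3)
c=get_calibration("wrist"); im=snapshot("wrist"); cv2.imwrite("pics/wr1.png",im)
print(c["eye"],c["orientation"])
```

```text
t 2.0 tcp [670.1 -99.7 160.8] [-1.7997e+02 -4.0000e-02  1.0835e+02] dock [-193.7  -18.7] F [ 0.1 -0.5  1.1] shift [-3.500e+00 -1.000e-01  1.468e+02] turn 0.1
[645.082737   -24.90761554 291.88233575] [-18.16299777   0.05944564  18.40001782]
```

View pics/wr1.png

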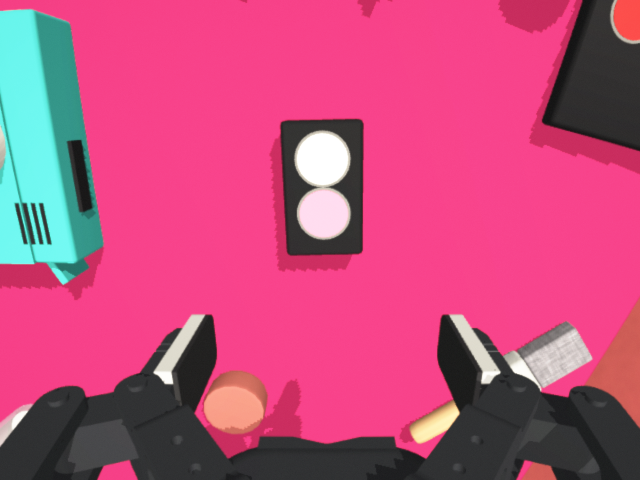

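Run:
```python
from h import *
im=cv2.imread("pics/wr1.png"); c=get_calibration("wrist")
w=cast(c,[(323,158),(324,213)],24)[:,:2]; print(w,w.mean(0),np.degrees(np.arctan2(*(w[0]-w[1])[::-1])))
k=np.zeros((480,640),np.uint8); k[100:270,260:380]=(im[100:270,260:380].max(2)<90)*255
ct=max(cv2.findContours(k,0,2)[0],key=cv2.contourArea)
print(cv2.minAreaRect(cast(c,ct,24)[:,:2].astype(np.float32)))
t=get_calibration("top"); print([W2D(p).round() for p in cast(t,[(292,245),(365,228)],40)])
```

```text
[[651.6805807  -52.60720586]
 [664.39218506 -88.83693406]] [658.03638288 -70.72206996] 109.33399046169241
((658.443115234375, -73.63221740722656), (54.553768157958984, 94.19747924804688), 19.688068389892578)
[array([-72., 164.]), array([-230.,  159.])]
```

Call:
step_arm([
  [[-5,0,40],-1],
  [[-5,0,80],-1],
  [[-5,0,110],-1],
  [[-5,0,130],-1],
  [[-5,0,140],-1],
  [[-5,0,147],-1],
  [[-5,0,147],-1],
  [[-5,0,147],-1],
])

```text
time: 2.85
tool_pos: [673.2, -105.3, 15.7]
tcp_rot: [179.9, 0.1, 109.3]
ft_force: [-0.2, 0.1, 0.5]
finger_gap: 85.3
grip_force: 0.0
```

Call:
step_arm([
  [[0,0,0],0],
  [[0,0,0],0],
  [[0,0,0],0],
  [[0,0,0],0],
  [[0,0,0],0],
  [[0,0,0],0],
  [[0,0,0],0],
  [[0,0,0],0],
], fingers=0, squeeze=25)

```text
time: 3.65
tool_pos: [672.9, -105.6, 15.2]
tcp_rot: [179.9, 0.0, 109.3]
ft_force: [-1.1, -0.1, 6.4]
finger_gap: 55.3
grip_force: 26.7
```

Run:
```python
from h import *
x,y=D2W(-80-33,0); go(x,y,14,102.3)
```

```text
t 3.65 tcp [ 672.9 -105.6   15.2] [1.7993e+02 5.0000e-02 1.0932e+02] dock [-200.   -20.2] F [-1.1 -0.1  6.4] shift [88.8 -9.4  1.2] turn 7.0
```

Call:
step_arm([
  [[10,-1,-1],1],
  [[22,-2,-1],2],
  [[34,-4,-1],3],
  [[46,-5,-1],4],
  [[58,-6,-1],5],
  [[70,-7,-1],6],
  [[80,-9,-1],7],
  [[86,-9,-1],7],
  [[89,-9,-1],7],
  [[89,-9,-1],7],
  [[89,-9,-1],7],
])

```text
time: 4.75
tool_pos: [634.4, -24.3, 15.2]
tcp_rot: [180.0, -0.0, 102.3]
ft_force: [-0.7, 1.5, 2.9]
finger_gap: 55.6
grip_force: 27.3
```

Run:
```python
from h import *
x,y=D2W(-33,0); go(x,y,14,102.3)
c=get_calibration("wrist"); im=snapshot("wrist"); cv2.imwrite("pics/wr2.png",im); np.save("c2.npy",c,allow_pickle=True)
```

```text
t 4.75 tcp [634.4 -24.3  15.2] [ 1.7999e+02 -2.0000e-02  1.0233e+02] dock [-112.3    0.2] F [-0.7  1.5  2.9] shift [79.3  0.2  1.2] turn 0.0
```

View pics/wr2.png

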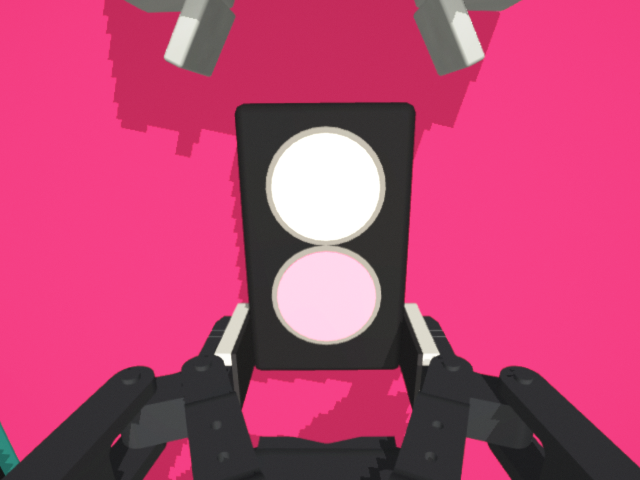

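Run:
```python
from h import *
c=np.load("c2.npy",allow_pickle=True).item()
for n,p,z in(("cass",[(237,104),(415,103),(256,369),(402,369)],24),("cheek top tips",[(166,60),(484,55)],30)):
    print(n,[W2D(q).round(1).tolist() for q in cast(c,p,z)])
```

```text
cass [[-30.4, 27.2], [-30.1, -25.9], [-123.8, 26.7], [-123.7, -27.8]]
cheek top tips [[-18.6, 45.1], [-17.2, -43.1]]
```

Call:
step_arm([
  [[8,-0.7,0],0],
  [[17,-0.7,0],0],
  [[25,-0.7,0],0],
  [[32,-0.7,0],0],
  [[38,-0.7,0],0],
  [[44,-0.7,0],0],
  [[48,-0.7,0],0],
  [[48,-0.7,0],0],
])

```text
time: 5.6
tool_pos: [623.2, 23.4, 15.2]
tcp_rot: [180.0, -0.0, 102.4]
ft_force: [-0.5, 2.3, 4.6]
finger_gap: 55.2
grip_force: 27.5
```

Call:
step_arm([
  [[6,0,0],0],
  [[12,0,0],0],
  [[18,0,0],0],
  [[23,0,0],0],
  [[26,0,0],0],
  [[28,0,0],0],
  [[28,0,0],0],
])

```text
time: 6.3
tool_pos: [617.3, 50.4, 15.2]
tcp_rot: [180.0, -0.0, 102.3]
ft_force: [0.3, -0.3, 5.9]
finger_gap: 55.6
grip_force: 27.5
```

Run:
```python
from h import *
x,y=D2W(-90,0); go(x,y,90,102.3)
```

```text
t 6.3 tcp [617.3  50.4  15.2] [ 1.7999e+02 -2.0000e-02  1.0234e+02] dock [-35.7   0.9] F [ 0.3 -0.3  5.9] shift [-54.3   0.9 -74.8] turn 0.0
```

Call:
step_arm([
  [[0,0,0],0],
  [[0,0,0],0],
  [[0,0,0],0],
  [[0,0,0],0],
  [[0,0,0],0],
  [[0,0,-25],0],
  [[0,0,-60],0],
  [[-20,0,-60],0],
  [[-50,0,-60],0],
  [[-50,0,-60],0],
  [[-50,0,-60],0],
], fingers=1)

```text
time: 7.4
tool_pos: [627.9, 0.4, 74.9]
tcp_rot: [-180.0, -0.0, 102.2]
ft_force: [0.5, 0.8, 0.4]
finger_gap: 85.7
grip_force: 0.0
```

Call:
step_arm([
  [[0,0,0],0],
  [[0,0,0],0],
  [[0,0,0],0],
  [[0,0,0],0],
  [[0,0,0],0],
  [[0,0,0],0],
  [[0,0,0],0],
  [[0,0,0],0],
  [[0,0,0],0],
  [[0,0,0],0],
], fingers=0)

```text
time: 8.4
tool_pos: [628.0, 0.8, 75.1]
tcp_rot: [-180.0, 0.0, 102.3]
ft_force: [0.2, -0.8, 0.4]
finger_gap: 0.1
grip_force: 0.0
```

Run:
```python
from h import *
x,y=D2W(-86,0.9); go(x,y,17,102.3)
c=get_calibration("wrist"); im=snapshot("wrist"); cv2.imwrite("pics/wr3.png",im); np.save("c3.npy",c,allow_pickle=True)
```

```text
t 8.4 tcp [628.    0.8  75.1] [-180.      0.    102.32] dock [-86.4   1. ] F [ 0.2 -0.8  0.4] shift [ 0.4  0.1 58.1] turn 0.0
```

View pics/wr3.png

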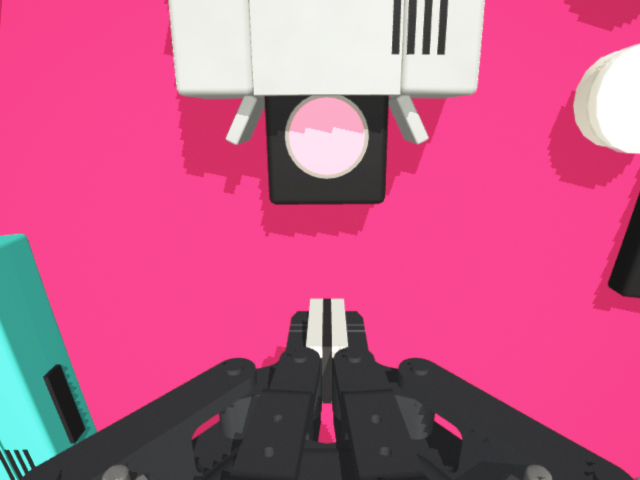

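Call:
step_arm([
  [[0,0,30],0],
  [[0,0,58],0],
  [[4,0,58],0],
  [[10,0,58],0],
  [[16,0,58],0],
  [[20,0,58],0],
  [[22,0,58],0],
  [[22,0,58],0],
])

```text
time: 9.25
tool_pos: [623.8, 22.8, 18.0]
tcp_rot: [179.9, 0.0, 102.4]
ft_force: [0.7, -0.2, -0.9]
finger_gap: -0.3
grip_force: 0.0
```

Call:
step_arm([
  [[3,0,0],0],
  [[6,0,0],0],
  [[9,0,0],0],
  [[12,0,0],0],
  [[15,0,0],0],
  [[18,0,0],0],
  [[21,0,0],0],
  [[24,0,0],0],
  [[27,0,0],0],
  [[30,0,0],0],
])

```text
time: 10.25
tool_pos: [617.1, 50.8, 17.2]
tcp_rot: [180.0, 0.1, 102.3]
ft_force: [1.0, -6.5, 0.1]
finger_gap: -0.3
grip_force: 3.8
```

Run:
```python
from h import *
x,y=D2W(-18,0.9); go(x,y,17,102.3)
```

```text
t 10.25 tcp [617.1  50.8  17.2] [1.7999e+02 9.0000e-02 1.0231e+02] dock [-35.3   1. ] F [ 1.  -6.5  0.1] shift [17.3  0.1  0.1] turn 0.0
```

Call:
step_arm([
  [[2.5,0,0],0],
  [[5,0,0],0],
  [[7.5,0,0],0],
  [[10,0,0],0],
  [[12,0,0],0],
  [[14,0,0],0],
  [[15,0,0],0],
  [[16,0,0],0],
])

```text
time: 11.05
tool_pos: [613.7, 66.4, 17.2]
tcp_rot: [180.0, 0.1, 102.3]
ft_force: [1.1, -6.3, 0.5]
finger_gap: 0.1
grip_force: 3.3
```

Call:
step_arm([
  [[0.5,0,0],0],
  [[1,0,0],0],
  [[1.5,0,0],0],
  [[2,0,0],0],
])

```text
time: 11.45
tool_pos: [613.3, 68.4, 17.1]
tcp_rot: [180.0, 0.1, 102.3]
ft_force: [1.3, -6.9, -0.8]
finger_gap: 0.0
grip_force: 3.3
```

Call:
step_arm([
  [[0.5,0,0],0],
  [[1,0,0],0],
  [[1.5,0,0],0],
  [[2,0,0],0],
])

```text
time: 11.85
tool_pos: [612.9, 70.3, 17.1]
tcp_rot: [180.0, 0.1, 102.3]
ft_force: [1.7, -6.8, 0.6]
finger_gap: 0.3
grip_force: 3.4
```

Call:
step_arm([
  [[0.5,0,0],0],
  [[1,0,0],0],
  [[1.5,0,0],0],
  [[2,0,0],0],
])

```text
time: 12.25
tool_pos: [612.7, 71.4, 17.3]
tcp_rot: [180.0, 0.2, 102.3]
ft_force: [2.8, -11.9, -0.3]
finger_gap: 0.1
grip_force: 6.1
```

Call:
step_arm([
  [[-3,0,0],0],
  [[-8,0,0],0],
  [[-20,0,0],0],
  [[-35,0,0],0],
  [[-50,0,0],0],
  [[-60,0,-20],0],
  [[-60,0,-80],0],
  [[-60,0,-120],0],
  [[-60,0,-120],0],
  [[-60,0,-120],0],
])

```text
time: 13.25
tool_pos: [626.8, 13.5, 139.6]
tcp_rot: [179.7, 0.1, 102.3]
ft_force: [-0.5, -0.5, -1.4]
finger_gap: -0.1
grip_force: 0.0
```

Run:
```python
from h import *
x,y=D2W(-80,0.9); go(x,y,137,102.3)
c=get_calibration("wrist"); im=snapshot("wrist"); t=snapshot("top"); cv2.imwrite("pics/wr4.png",im); cv2.imwrite("pics/top4.png",t);np.save("c4.npy",c,allow_pickle=True)
cv2.imwrite("pics/crop4.png",np.hstack([im[:300],cv2.resize(t[135:235,155:255],(300,300),interpolation=cv2.INTER_CUBIC)])[:, 150:])
```

```text
t 13.25 tcp [626.8  13.5 139.6] [1.7974e+02 7.0000e-02 1.0228e+02] dock [-73.8  -0.5] F [-0.5 -0.5 -1.4] shift [-6.2 -1.4  2.6] turn -0.0
```

View pics/crop4.png

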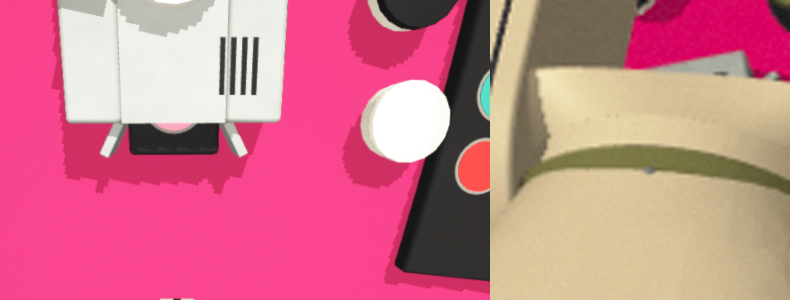

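The cassette end stands by the cheek ends (about 18 mm out), so it is held. Next I check this numerically and move over to look at the lug.

Run:
```python
from h import *
c=np.load("c4.npy",allow_pickle=True).item()
im=cv2.imread("pics/wr4.png"); col=im[90:175,324].max(1); print(col.tolist())
print("rows->dockx z24",[(v,W2D(cast(c,(324,v),24)[0])[0].round(1)) for v in (135,145,150,154)],"cheektips", [W2D(q).round(1).tolist() for q in cast(c,[(253,155),(396,153)],30)])
x,y=D2W(30,40); go(x,y,137,102.3)
```

```text
[241, 241, 241, 241, 241, 241, 241, 242, 241, 242, 242, 241, 242, 241, 241, 242, 242, 241, 242, 242, 241, 241, 242, 241, 241, 241, 242, 241, 241, 242, 242, 241, 245, 249, 251, 251, 251, 251, 251, 250, 220, 165, 151, 114, 63, 42, 41, 40, 42, 40, 40, 38, 39, 38, 40, 39, 39, 42, 38, 42, 46, 45, 39, 37, 90, 199, 208, 209, 209, 210, 209, 209, 209, 209, 209, 209, 208, 210, 210, 209, 209, 210, 209, 210, 209]
rows->dockx z24 [(135, np.float64(-7.5)), (145, np.float64(-13.5)), (150, np.float64(-16.5)), (154, np.float64(-19.0))] cheektips [[-18.9, 44.0], [-17.7, -42.9]]
t 13.35 tcp [624.3  14.  135.8] [-1.7989e+02 -3.0000e-02  1.0229e+02] dock [-72.8   1.9] F [-0.6 -0.9 -0.2] shift [102.8 -38.2  -1.1] turn -0.0
```

Call:
step_arm([
  [[30,-10,0],0],
  [[65,-24,0],0],
  [[103,-38,0],0],
  [[103,-38,0],0],
  [[103,-38,0],0],
  [[103,-38,0],0],
])

```text
time: 13.95
tool_pos: [565.7, 106.3, 135.9]
tcp_rot: [-179.9, 0.0, 102.3]
ft_force: [-0.9, 0.2, 0.4]
finger_gap: -0.0
grip_force: 0.0
```

Run:
```python
from h import *
x,y=D2W(58,44); go(x,y,71,102.3)
c=get_calibration("wrist"); im=snapshot("wrist"); cv2.imwrite("pics/wr5.png",im); np.save("c5.npy",c,allow_pickle=True)
```

```text
t 13.95 tcp [565.7 106.3 135.9] [-1.7990e+02  1.0000e-02  1.0231e+02] dock [29.9 39.4] F [-0.9  0.2  0.4] shift [28.1 -4.5 64.9] turn 0.0
```

View pics/wr5.png

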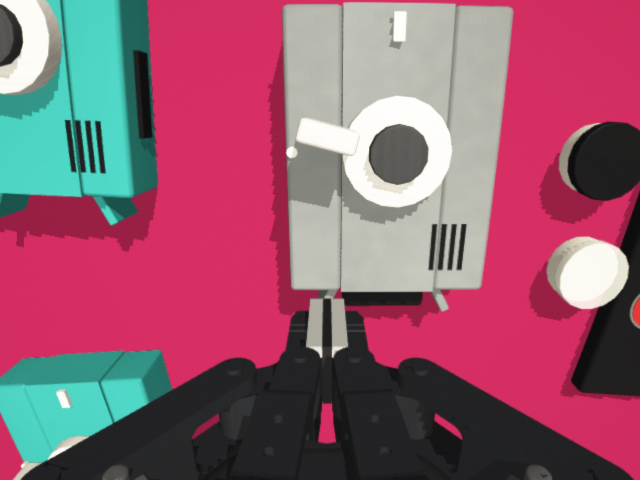

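Run:
```python
from h import *
c=np.load("c5.npy",allow_pickle=True).item()
h=W2D(cast(c,(398,153),60)[0]); b=W2D(cast(c,(400,26),43)[0]); print("hub",h,"bar",b)
l=[W2D(q) for q in cast(c,[(300,131),(357,144)],75)]; print("lug",l,[ (np.linalg.norm(q-[88,0]),np.degrees(np.arctan2(q[0]-88,q[1]))) for q in l])
```

```text
hub [89.35657063  2.52064   ] bar [153.17847786   1.70250067]
lug [array([100.9798871 ,  52.44916724]), array([94.94597359, 25.16603463])] [(np.float64(54.03140395054883), np.float64(13.900031351170414)), (np.float64(26.10700764193939), np.float64(15.429818213973654))]
```

Call:
step_arm([
  [[20,-7,0],0],
  [[38,-7,15],0],
  [[38,-7,40],0],
  [[38,-7,58],0],
  [[38,-7,65],0],
  [[38,-7,65],0],
  [[38,-7,65],0],
])

```text
time: 14.7
tool_pos: [551.8, 142.2, 72.8]
tcp_rot: [180.0, 0.0, 102.3]
ft_force: [-0.1, 0.2, 0.8]
finger_gap: 0.2
grip_force: 0.0
```

Run:
```python
from h import *
x,y=D2W(68,46); go(x,y,71,102.3)
p=W2D(r.sense()["tool_pos"])
for d in (5,10,15,20,26,32,38,44,50,56,62,68,74,80,84,87,90,92):
    f=np.radians(d); u=np.array([np.sin(f),np.cos(f)]); t=np.array([np.cos(f),-np.sin(f)])
    q=np.array([88.5,1.2])+44*u-17*t-p; print(d,[round(q[0],1),round(-q[1],1)],end=" ; ")
```

```text
t 14.7 tcp [551.8 142.2  72.8] [179.95   0.   102.27] dock [68.  45.4] F [-0.1  0.2  0.8] shift [ 0.  -0.6  1.8] turn -0.0
5 [np.float64(7.4), np.float64(-1.1)] ; 10 [np.float64(11.4), np.float64(-2.1)] ; 15 [np.float64(15.5), np.float64(-2.7)] ; 20 [np.float64(19.6), np.float64(-3.0)] ; 26 [np.float64(24.5), np.float64(-2.8)] ; 32 [np.float64(29.4), np.float64(-2.1)] ; 38 [np.float64(34.2), np.float64(-1.0)] ; 44 [np.float64(38.9), np.float64(0.7)] ; 50 [np.float64(43.3), np.float64(2.9)] ; 56 [np.float64(47.5), np.float64(5.5)] ; 62 [np.float64(51.4), np.float64(8.5)] ; 68 [np.float64(55.0), np.float64(11.9)] ; 74 [np.float64(58.1), np.float64(15.7)] ; 80 [np.float64(60.9), np.float64(19.8)] ; 84 [np.float64(62.5), np.float64(22.7)] ; 87 [np.float64(63.6), np.float64(24.9)] ; 90 [np.float64(64.5), np.float64(27.2)] ; 92 [np.float64(65.1), np.float64(28.7)] ;
```

Call:
step_arm([
  [[7.4,-1.1,2],5],
  [[11.4,-2.1,2],10],
  [[15.5,-2.7,2],15],
  [[19.6,-3,2],20],
  [[24.5,-2.8,2],26],
  [[29.4,-2.1,2],32],
  [[34.2,-1,2],38],
  [[38.9,0.7,2],44],
  [[43.3,2.9,2],50],
  [[47.5,5.5,2],56],
  [[47.5,5.5,2],56],
])

```text
time: 15.8
tool_pos: [547.4, 190.7, 71.6]
tcp_rot: [179.9, -0.1, 46.2]
ft_force: [-0.1, -0.2, 0.8]
finger_gap: 0.1
grip_force: 0.0
```

```bash
cat > arc.py <<'E'
from h import *
import sys
s=r.sense(); p=W2D(s["tool_pos"]); y0=yd-s["tcp_rot"][2]
print(s["time"],p.round(1),"turn so far",round(y0,2),np.round(s["ft_force"],1))
a=np.radians(y0); ex=np.array([np.cos(a),-np.sin(a)]); ey=np.array([-np.sin(a),-np.cos(a)])
for d in map(float,sys.argv[1:]):
    f=np.radians(d); u=np.array([np.sin(f),np.cos(f)]); t=np.array([np.cos(f),-np.sin(f)])
    q=np.array([88.5,1.2])+44*u-17*t-p; print(d,round(float(q@ex),1),round(float(q@ey),1),"turn",round(d-y0,1))
E
python3 arc.py 56 62 68 74 79 83 86 89
```

```text
15.8 [116.2  39.4] turn so far 56.07 [-0.1 -0.2  0.8]
56.0 -0.9 0.3 turn -0.1
62.0 3.8 -1.2 turn 5.9
68.0 8.6 -2.2 turn 11.9
74.0 13.5 -2.8 turn 17.9
79.0 17.7 -2.8 turn 22.9
83.0 20.9 -2.6 turn 26.9
86.0 23.4 -2.3 turn 29.9
89.0 25.8 -1.9 turn 32.9
```

Call:
step_arm([
  [[3.8,-1.2,0],6],
  [[8.6,-2.2,0],12],
  [[13.5,-2.8,0],18],
  [[17.7,-2.8,0],23],
  [[20.9,-2.6,0],27],
  [[23.4,-2.3,0],30],
  [[23.4,-2.3,0],30],
])

```text
time: 16.5
tool_pos: [561.5, 208.8, 71.1]
tcp_rot: [180.0, -0.1, 16.4]
ft_force: [-0.1, -0.7, 0.4]
finger_gap: 0.0
grip_force: 0.0
```

```bash
python3 arc.py 87 88 89 90 91 92 93 94 95
python3 - <<'E'
from h import *
c=get_calibration("wrist"); im=snapshot("wrist"); cv2.imwrite("pics/wr6.png",im)
E
```

```text
16.5 [131.   21.7] turn so far 85.87 [-0.1 -0.7  0.4]
87.0 1.2 -0.5 turn 1.1
88.0 2.0 -0.8 turn 2.1
89.0 2.8 -1.0 turn 3.1
90.0 3.6 -1.3 turn 4.1
91.0 4.4 -1.5 turn 5.1
92.0 5.2 -1.7 turn 6.1
93.0 6.0 -1.9 turn 7.1
94.0 6.8 -2.1 turn 8.1
95.0 7.6 -2.3 turn 9.1
```

View pics/wr6.png

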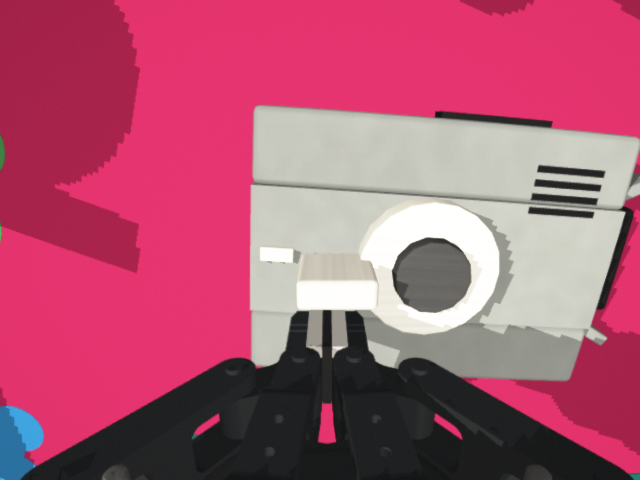

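Call:
step_arm([
  [[0.8,-0.4,0],1],
  [[1.6,-0.7,0],2],
  [[2.4,-1,0],3],
  [[3.2,-1.3,0],4],
  [[4,-1.3,0],4],
  [[4.5,-1.3,0],4],
  [[5,-1.3,0],4],
])

```text
time: 17.25
tool_pos: [564.4, 211.3, 69.9]
tcp_rot: [180.0, 0.1, 12.3]
ft_force: [-6.6, -2.2, 5.9]
finger_gap: 0.3
grip_force: 3.8
```

Call:
step_arm([
  [[0.5,0,0],0],
  [[1,0,0],0],
  [[1.5,0,0],0],
  [[2,0,0],0],
])

```text
time: 17.65
tool_pos: [564.6, 211.4, 69.8]
tcp_rot: [180.0, 0.3, 12.4]
ft_force: [-15.9, -3.5, 13.4]
finger_gap: 0.1
grip_force: 8.8
```

Call:
step_arm([
  [[-4,0,0],0],
  [[-15,0,0],0],
  [[-30,0,-20],0],
  [[-45,0,-70],0],
  [[-45,0,-90],0],
  [[-45,0,-90],0],
  [[-45,0,-90],0],
])

```text
time: 18.35
tool_pos: [523.9, 202.5, 160.8]
tcp_rot: [-180.0, -0.1, 12.3]
ft_force: [-0.2, -0.2, -1.1]
finger_gap: 0.1
grip_force: 0.0
```

Run:
```python
from h import *
go(*D2W(0,0),150,12.3)
c=get_calibration("wrist"); im=snapshot("wrist"); np.save("c7.npy",c,allow_pickle=True); cv2.imwrite("pics/wr7.png",im)
# expected lug top corners when locked
P=[[*D2W(88.5+a,1.2+b),75] for a,b in((24,-6),(54,-6),(54,6),(24,6))]
print(proj(c,P).round(1).tolist(), proj(c,[[*D2W(153,1),43],[*D2W(88.5,1.2),60]]).round(1).tolist())
```

```text
t 18.35 tcp [523.9 202.5 160.8] [-1.7999e+02 -1.4000e-01  1.2330e+01] dock [132.8  59.8] F [-0.2 -0.2 -1.1] shift [ 59.7 132.9  11. ] turn 0.0
[[361.8, 143.7], [306.6, 143.6], [306.9, 165.8], [361.2, 165.9]] [[292.4, 149.4], [400.2, 152.5]]
```

View pics/wr7.png

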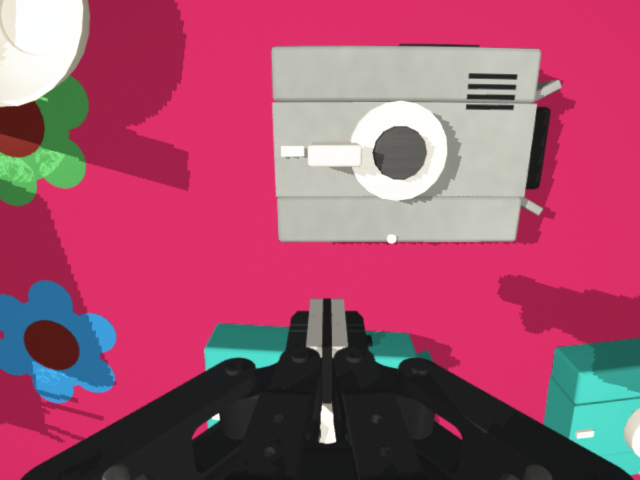

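```bash
python3 -c "
from bench import r
print(r.hand_in())"
```

```text
the job is handed in; nothing more can be done
None
```

The cassette is held in the bay with its end about 18 mm out, the lock ring is turned to its end stop with the lug at the raised bar, and the can and tumbler were not touched; handed in at about 18.4 s, verdict not shown.

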